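Stow two gauze packets in a two-bay cabinet with a sliding hood

TASK

Put the two gauze packets away in the low grey cabinet, one in each bay: slide each one flat along the counter without lifting it, narrow end first, until it lies against the bay's back wall. The blue sliding hood covers one bay at a time, so once the first packet is in, slide the hood over it to uncover the other bay, and finish with the hood fully at either end of its travel. Do not disturb the roll of tape, the alcohol bottle, the paste tube or the thermometer.

Things in the scene. Friction and masses are not known exactly. Their poses are not given: they have to be found in the camera images.
- cabinet: Low grey two-bay cabinet fixed on the counter, 168 wide (y) x 130 deep (x) x 36 mm high (44 at the rail on top). Origin: centre of its underside; x points from its open front to its back, y to its left seen from the front. No floor. Bays centred at y = +41 (left) and -41 mm (right), 74 mm wide; walls and 8 mm divider start at x = -58, back wall's inner face at x = +59 mm.
- left_bay (a point): Point on the counter in the left bay where a packet's centre lies when fully home against the back wall (cabinet frame x = 17.5, y = +41 mm). Axes as the cabinet's. The roof (underside z = 32 mm, top 36 mm) starts only at x = -12 mm in the cabinet frame: from x = -58 to -12 mm an uncovered bay is open from above, so a fingertip can follow a packet in.
- right_bay (a point): The same home point in the right bay (cabinet frame x = 17.5, y = -41 mm).
- hood (a joint): Position (m) of the blue sliding hood along the cabinet's +y: 0 = fully right, covering the right bay; 0.082 = fully left, covering the left bay; in between it blocks both. It stays where left; sliding takes 1 to 2 N. It has a front panel 84 mm wide (cabinet frame x = -69 to -63 mm, z = 4 to 41 mm) and a top plate (z = 37 to 41 mm) reaching back over the roof.
- hood_grip (a point): Middle of the top edge of the black upright grip fin on the hood: 12 mm thick along the cabinet's y, 40 mm long along its x, rising from 45 to 71 mm above the counter, centred on the hood at cabinet-frame x = -30 mm. It can be pinched from above or pushed from either side.
- left_pack: White sterile gauze packet, flat, rigid, 60 x 84 x 12 mm, about 40 g; it starts in front of the cabinet, to the left. Origin: centre of its underside; its y axis runs along its 84 mm length (a half turn makes no difference), z up.
- right_pack: A second, identical gauze packet, which starts in front of the cabinet, to the right. Same frame. Either packet may go in either bay.
- tape_roll: Bystander: roll of tape with a blue core, 44 mm diameter, 19 mm high, in front of the packets between the two. Origin: centre of its underside.
- alcohol: Bystander: small white bottle with a blue cap, 41 mm diameter, 92 mm high, on the right of the cabinet. Origin: centre of its underside.
- paste: Bystander: aluminium tube of paste with a blue cap, 40 x 124 x 24 mm, lying on the left of the cabinet. Origin: its underside, near the middle; its y axis runs along it.
- thermometer: Bystander: white thermometer, 18 x 122 x 13 mm, lying at the front left. Origin: centre of its underside; its y axis runs along it.
There are look-alikes about, which are no part of the job. Leave any pink look-alike of the tape_roll alone.

How it is judged:
On the way, in this order (a step that is already met when the one before it is completed fails the run):
1. one packet is fully home in a bay while the hood is clear of that bay (((((x of left_pack in the frame of left_bay between -0.01 and 0.01 m and y of left_pack in the frame of left_bay between -0.014 and 0.014 m and height (world z) of left_pack below 0.012 m and angle between left_pack's own z axis and vertical below 0.15 rad) or (x of right_pack in the frame of left_bay between -0.01 and 0.01 m and y of right_pack in the frame of left_bay between -0.014 and 0.014 m and height (world z) of right_pack below 0.012 m and angle between right_pack's own z axis and vertical below 0.15 rad)) and value of joint hood below 0.03 m) or (((x of left_pack in the frame of right_bay between -0.01 and 0.01 m and y of left_pack in the frame of right_bay between -0.014 and 0.014 m and height (world z) of left_pack below 0.012 m and angle between left_pack's own z axis and vertical below 0.15 rad) or (x of right_pack in the frame of right_bay between -0.01 and 0.01 m and y of right_pack in the frame of right_bay between -0.014 and 0.014 m and height (world z) of right_pack below 0.012 m and angle between right_pack's own z axis and vertical below 0.15 rad)) and value of joint hood above 0.052 m))), for 0.2 s.
2. the hood has been slid fully over the filled bay (((((x of left_pack in the frame of left_bay between -0.01 and 0.01 m and y of left_pack in the frame of left_bay between -0.014 and 0.014 m and height (world z) of left_pack below 0.012 m and angle between left_pack's own z axis and vertical below 0.15 rad) or (x of right_pack in the frame of left_bay between -0.01 and 0.01 m and y of right_pack in the frame of left_bay between -0.014 and 0.014 m and height (world z) of right_pack below 0.012 m and angle between right_pack's own z axis and vertical below 0.15 rad)) and value of joint hood above 0.076 m) or (((x of left_pack in the frame of right_bay between -0.01 and 0.01 m and y of left_pack in the frame of right_bay between -0.014 and 0.014 m and height (world z) of left_pack below 0.012 m and angle between left_pack's own z axis and vertical below 0.15 rad) or (x of right_pack in the frame of right_bay between -0.01 and 0.01 m and y of right_pack in the frame of right_bay between -0.014 and 0.014 m and height (world z) of right_pack below 0.012 m and angle between right_pack's own z axis and vertical below 0.15 rad)) and value of joint hood below 0.006 m))), for 0.2 s.
At the end, for the whole second after the job is handed in: One packet lies flat in each bay, its centre within 10 mm of the fully-home point in depth (14 mm sideways), at rest, and the hood stands within 6 mm of either end of its travel ((((x of left_pack in the frame of left_bay between -0.01 and 0.01 m and y of left_pack in the frame of left_bay between -0.014 and 0.014 m and height (world z) of left_pack below 0.012 m and angle between left_pack's own z axis and vertical below 0.15 rad) and (x of right_pack in the frame of right_bay between -0.01 and 0.01 m and y of right_pack in the frame of right_bay between -0.014 and 0.014 m and height (world z) of right_pack below 0.012 m and angle between right_pack's own z axis and vertical below 0.15 rad)) or ((x of right_pack in the frame of left_bay between -0.01 and 0.01 m and y of right_pack in the frame of left_bay between -0.014 and 0.014 m and height (world z) of right_pack below 0.012 m and angle between right_pack's own z axis and vertical below 0.15 rad) and (x of left_pack in the frame of right_bay between -0.01 and 0.01 m and y of left_pack in the frame of right_bay between -0.014 and 0.014 m and height (world z) of left_pack below 0.012 m and angle between left_pack's own z axis and vertical below 0.15 rad))) and (value of joint hood above 0.076 m or value of joint hood below 0.006 m) and linear speed of each of left_pack, right_pack below 0.02 m/s); the robot touches nothing.
It fails at once if a packet is lifted more than 15 mm off the counter or tilted more than 0.5 rad ((height (world z) of left_pack above 0.015 m or angle between left_pack's own z axis and vertical above 0.5 rad) or (height (world z) of right_pack above 0.015 m or angle between right_pack's own z axis and vertical above 0.5 rad)).
It fails at once if the roll of tape is moved more than 25 mm or knocked over (distance of tape_roll from where it was at the start of the episode above 0.025 m or angle between tape_roll's own z axis and vertical above 0.6 rad).
It fails at once if the alcohol bottle is moved more than 25 mm or knocked over (distance of alcohol from where it was at the start of the episode above 0.025 m or angle between alcohol's own z axis and vertical above 0.6 rad).
It fails at once if the paste tube is moved more than 25 mm or knocked over (distance of paste from where it was at the start of the episode above 0.025 m or angle between paste's own z axis and vertical above 0.6 rad).
It fails at once if the thermometer is moved more than 25 mm or knocked over (distance of thermometer from where it was at the start of the episode above 0.025 m or angle between thermometer's own z axis and vertical above 0.6 rad).
It also fails if it takes over 67 s, if anything falls off the work surface, if the arm or the gripper's body presses on something with over 40 N, if the wrist force passes 120 N, or if a joint passes its speed limit or range.

ROBOT

A 7-joint arm with a two-finger parallel gripper is mounted at the origin on a cart in front of the work surface, level with it; the furniture and walls round the work are solid. World frame = base frame: x ahead of the robot, y to its left, z up, the work surface at z = 0. Lengths are in m, angles in rad, forces in N, time in s.
With the tool pointing down it reaches from about 0.425 to 0.925 m from the base axis. Payload 6.8 kg.
Tool frame: the origin (TCP) lies between the finger pads; the fingertips stand r.tips_ahead ahead of it and the grasp point (between the pads) lies 5 mm behind it (r.tips_ahead is the distance from the TCP to the fingertips, in m); z points along the fingers, y is the line along which they close (so a half turn about z gives the same grasp; the last joint's range is limited). The gripper opens to 85 mm and grips with 20 to 120 N. Pads are 22 mm wide; open, the fingers measure 114 mm over their backs; the gripper's body (76 mm by 85 mm) begins 54 mm behind the grasp point. The pads swing forward as they close: fully open they stand 13 mm farther back than shut.
Start: joints at [-1.289, 0.477, 0.022, 1.555, -0.011, 1.109, -0.083], TCP at [0.257, 0.624, 0.245] pointing down, gripper open.
Joint ranges: [-2.96, 2.96], [-0.34, 2.1], [-1.41, 1.46], [0.24, 2.44], [-1.37, 4.51], [0.17, 1.92], [-2.96, 2.96]. Speed limits (rad/s): [2.39, 2.39, 3.14, 3.14, 3.14, 3.14, 3.14].

INTERFACE

Orientations are given as a rotation vector (axis times angle).
In Python, from bench import r gives the robot as it stands.
- The arm moves only by the tool move_arm, never from a script. Its argument "rows" is one flat list of numbers, 4 for each row, row after row: the shift along the tool's x, y, z in cm, then the turn about the tool's z in degrees. In form: [tx, ty, tz, twist, tx, ty, tz, twist, ...]. A call has 1 to 10 rows; each row is the pose to reach, as a shift and turn from the pose commanded when the call began, along the tool's axes at that moment; what a row does not reach only later rows make up. A row lasts 1/8 s, in which the tool goes at most 62.5 mm and 10.7 degrees, less where a joint would pass 70% of its speed; a pose out of reach is approached as far as the arm can. A call with a gripper value outside its range is refused whole. "fingers" is the opening, from 0 (shut) to 1 (fully open), set as the call begins (left out, the last holds). The fingers move at their own pace and stop on an object; "newtons" is the grip in N (left out, the last holds). Time passes only in rows, so rows that repeat a pose let the fingers close. It gives the time, the measured TCP pose, the force, the opening and the grip force at its end, in the units of the state.
- r.get_obs(): the state, without advancing time (a new reading comes with each control period).
- r.grab_frame(name): name is "scene" or "top" or "wrist"; returns the picture (384x512x3 uint8, blue, green, red); there is no depth.
- r.camera_params(name): a dict with "fx", "fy", "cx", "cy" (pixels), "world_from_camera" (4x4, takes a point from camera to world coordinates). Camera axes: x right, y down, z forward; pixel columns grow to the right and rows downward; lengths in m; the calibration is good to about 2 mm. A picture is of the moment at which its call begins: read the wrist's pose just before it. camera_params takes no time and is no camera call; for the wrist camera it gives the pose at the moment of the call.
- r.hand_in(): hands the job in; it is judged then, once.
The state is a dict: "clock": time; "joints": joint angles; "qvel": joint speeds; "tau": joint torques, N m; "tcp_pos": TCP position; "orientation": TCP orientation; "contact_force": force on the tool from outside, world axes, zero at the start; "moment": the same for the moment, N m; "grip_width": finger opening in m; "gripper_force": force on a finger pad.
Only numpy, scipy, OpenCV 4.12 (cv2) and the standard library are available. Lean on these libraries where they do the work, as an engineer would, in place of code of your own. Each camera call takes 0.05 s, during which the arm holds its last target. There are 200 camera calls.

## Working session

There is one attempt and no reset: what is moved stays moved. The work goes in short steps, Python scripts to look and compute and a tool call to move; the robot and the scene stay as the last step left them, time stands still between calls to the robot, and variables do not carry over. Pictures are saved under pics/ and viewed, at most 13 in all, crops included, and the job is handed in when it is done.

Besides the shell and the picture viewer there is one more tool, called after "Emit:" as name(argument=value, ...), one argument or row to a line, values as JSON. move_arm: Moves the arm, as the interface text tells. Its arguments: {"type":"object","properties":{"rows":{"type":"array"},"fingers":{"type":"number"},"newtons":{"type":"number"}},"required":["rows"]}

```bash
mkdir -p pics; ls; python3 - <<'E'
from bench import r
import cv2
for n in("top","scene"):
    cv2.imwrite(f"pics/{n}0.png",r.grab_frame(n))
    p=r.camera_params(n);print(n,p)
o=r.get_obs();print(o,r.tips_ahead)
E
```

```text
pics
top {'fx': 407.12455804270843, 'fy': 407.12455804270843, 'cx': 255.83581977276458, 'cy': 194.0505651716744, 'world_from_camera': array([[ 0.02920775, -0.99030657,  0.13579326,  0.42423783],
       [-0.99886629, -0.02380762,  0.04122292,  0.13483681],
       [-0.03759041, -0.13684334, -0.98987922,  0.91164679],
       [ 0.        ,  0.        ,  0.        ,  1.        ]])}
scene {'fx': 361.2924930595823, 'fy': 361.2924930595823, 'cx': 261.74026916018, 'cy': 192.7655211115964, 'world_from_camera': array([[ 0.90895745, -0.28284538,  0.30625944,  0.2740232 ],
       [-0.4167739 , -0.63378186,  0.65162879, -0.37853731],
       [ 0.00979148, -0.71994378, -0.69396331,  0.66300043],
       [ 0.        ,  0.        ,  0.        ,  1.        ]])}
{'clock': 0.1, 'joints': array([-1.28907122,  0.47771541,  0.02240759,  1.55631274, -0.01148823,
        1.10932875, -0.08311788]), 'qvel': array([ 1.69214998e-03, -1.47040412e-03, -4.33769659e-05, -1.69467496e-03,
       -2.54382386e-04, -1.09291649e-03,  9.79294743e-04]), 'tau': array([ 3.60507336e-03, -5.97757459e+01,  1.61293220e+00, -2.81952953e+01,
        1.27371130e-02,  5.06044395e-03,  3.16437274e-05]), 'tcp_pos': array([0.25637633, 0.62387814, 0.24444238]), 'orientation': array([-6.08511771e-01, -3.08193269e+00,  2.55653312e-03]), 'contact_force': array([-0.38585298, -0.12250271,  0.36217339]), 'moment': array([-0.01743403,  0.01347409, -0.00726732]), 'gripper_force': 0.0, 'grip_width': 0.08541111587695356} 0.014
```

View pics/top0.png

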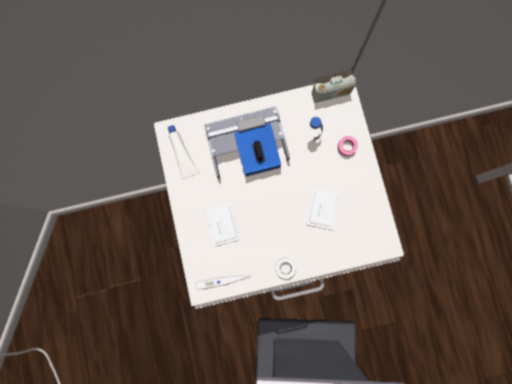

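View pics/scene0.png

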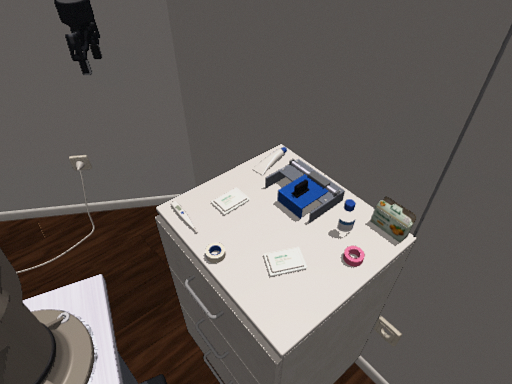

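Top view: the cabinet is near (247,140) with the blue hood at (258,148). The packets are at (222,224) and (323,210), the tape with the blue core at (286,268), and the pink look-alike at (348,146). The bottle is at (316,130), the paste at (182,152) and the thermometer at (222,282). Look-alikes for the tape: white at (286,268) is the real one, pink at (348,146) is not. I'll rectify the top view onto the counter plane as a close crop.

```bash
cat > h.py <<'E'
from bench import r
import numpy as np, cv2
def proj(P,n="top",p=None):
    p=p or r.camera_params(n);T=np.linalg.inv(p["world_from_camera"])
    q=np.atleast_2d(P)@T[:3,:3].T+T[:3,3]
    return np.c_[p["fx"]*q[:,0]/q[:,2]+p["cx"],p["fy"]*q[:,1]/q[:,2]+p["cy"]]
def ray(uv,z=0,n="top",p=None):
    p=p or r.camera_params(n);M=p["world_from_camera"];uv=np.atleast_2d(uv)
    d=np.c_[(uv[:,0]-p["cx"])/p["fx"],(uv[:,1]-p["cy"])/p["fy"],np.ones(len(uv))]@M[:3,:3].T
    return M[:3,3]+d*((z-M[2,3])/d[:,2])[:,None]
def rect(img,x0,x1,y0,y1,s,z=0,n="top",p=None): # s px per m; up=+x, left=+y
    W=np.array([[x1,y1,z],[x1,y0,z],[x0,y0,z],[x0,y1,z]]);w,h=(y1-y0)*s,(x1-x0)*s
    H=cv2.getPerspectiveTransform(proj(W,n,p).astype(np.float32),np.float32([[0,0],[w,0],[w,h],[0,h]]))
    return cv2.warpPerspective(img,H,(int(w),int(h)),flags=cv2.INTER_CUBIC)
E
python3 - <<'E'
from h import *
print(ray([[247,140],[258,148],[222,224],[323,210],[286,268],[316,130],[182,152],[222,282],[160,122],[355,83],[400,258],[192,303]]).round(3))
img=cv2.imread("pics/top0.png")
c=rect(img,.38,.80,-.05,.35,1400)
for i,x in enumerate(np.arange(.4,.8,.1)): cv2.putText(c,f"{x:.1f}",(0,int((.8-x)*1400)),0,.4,(0,0,255))
cv2.imwrite("pics/rect0.png",c);print(c.shape)
E
```

```text
[[ 0.675  0.197  0.   ]
 [ 0.656  0.171  0.   ]
 [ 0.48   0.247  0.   ]
 [ 0.517  0.022  0.   ]
 [ 0.387  0.102  0.   ]
 [ 0.701  0.039  0.   ]
 [ 0.643  0.346  0.   ]
 [ 0.352  0.242  0.   ]
 [ 0.714  0.402  0.   ]
 [ 0.816 -0.051  0.   ]
 [ 0.416 -0.146  0.   ]
 [ 0.305  0.306  0.   ]]
(588, 560, 3)
```

View pics/rect0.png

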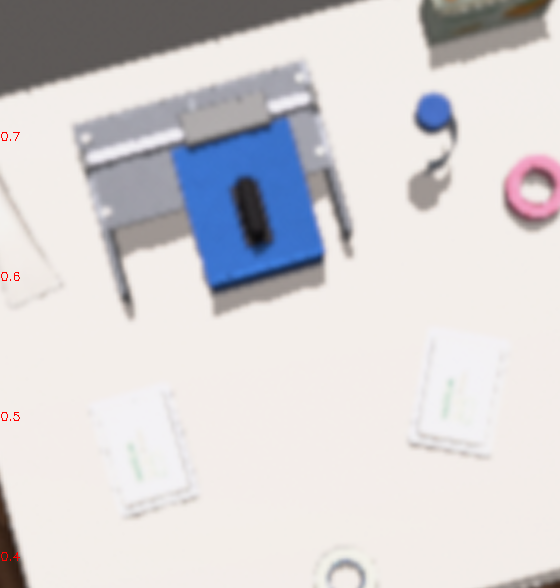

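The rectified crop shows the cabinet yawed about 15°, with the hood partway along and neither bay clear. Left packet is at about (144,450) and right packet at about (457,392). Next I move over the cabinet to look with the wrist camera.

```bash
cat >> h.py <<'E'
from scipy.spatial.transform import Rotation as R
def go(pos,yaw=None,o=None):
    """tool-frame shift (cm) and twist (deg) to reach pos with tool y axis along world heading yaw(deg)+90, mod 180"""
    o=o or r.get_obs();M=R.from_rotvec(o["orientation"]).as_matrix()
    d=M.T@(np.array(pos)-o["tcp_pos"])*100
    t=0
    if yaw is not None:
        f=yaw+90;c=np.degrees(np.arctan2(M[1,1],M[0,1]));t=-((f-c+90)%180-90) # tool z is down
    print("shift",d.round(2),"twist",round(t,2))
E
python3 - <<'E'
from h import *
o=r.get_obs();M=R.from_rotvec(o["orientation"]).as_matrix();print(M.round(3))
p=r.camera_params("wrist");W=p["world_from_camera"]
print((M.T@W[:3,:3]).round(3),(M.T@(W[:3,3]-o["tcp_pos"])).round(3),p["fx"])
go([.52,.17,.35],15)
E
```

```text
[[-0.925  0.38  -0.   ]
 [ 0.38   0.925 -0.002]
 [-0.    -0.002 -1.   ]]
[[ 0.001 -0.952 -0.307]
 [ 1.     0.001  0.   ]
 [-0.    -0.307  0.952]] [ 0.081 -0.    -0.129] 272.68728076208237
shift [-41.64 -31.98 -10.5 ] twist -37.34
```

```bash
python3 -c "
from h import *
go([.55,.15,.22],15)"
```

```text
shift [-45.17 -32.67   2.5 ] twist -37.34
```

Emit:
move_arm(
  rows=[-5,-3.6,0,-5,-10,-7.2,0,-10,-15,-10.8,0,-15,-20,-14.4,0,-20,-25,-18,0,-25,-30,-21.7,0.5,-30,-35,-25.3,1,-34,-40,-29,1.5,-37,-45,-32.5,2.5,-37.3,-45,-32.5,2.5,-37.3],
)

```text
clock: 1.35
tcp_pos: [0.5509, 0.1462, 0.2193]
orientation: [0.394, -3.116, 0.005]
contact_force: [0.3, 0.3, 0.5]
grip_width: 0.0853
gripper_force: 0.0
```

```bash
python3 - <<'E'
from h import *
import pickle
p=r.camera_params("wrist");img=r.grab_frame("wrist");cv2.imwrite("pics/w1.png",img);pickle.dump(p,open("w1.pkl","wb"))
big=cv2.resize(img,None,fx=1.5,fy=1.5,interpolation=cv2.INTER_CUBIC);cv2.imwrite("pics/w1b.png",big)
print(r.get_obs()["qvel"].round(3))
E
```

```text
[-0.048 -0.014 -0.06  -0.    -0.014  0.    -0.01 ]
```

View pics/w1b.png

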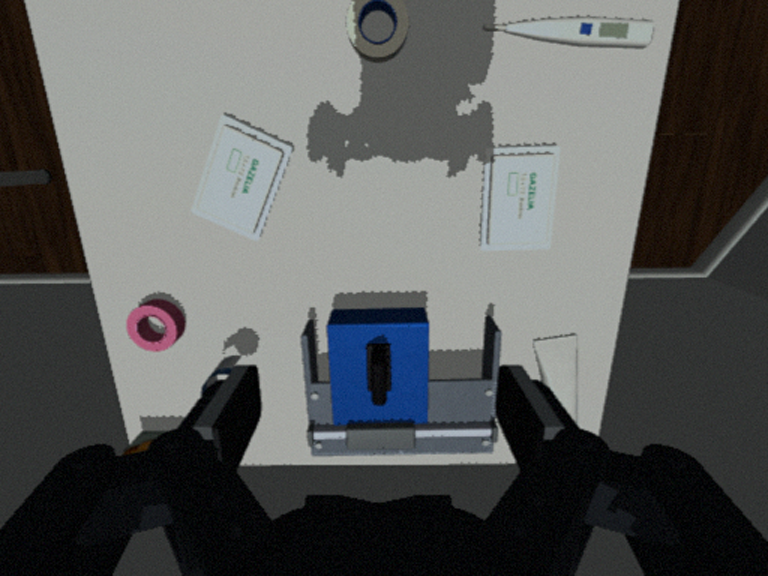

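The wrist view is upside down, with the robot side up. The left packet is at (518,197), the right at (243,178) and the hood at (378,365) between both ends. The real tape, with its blue core, is at (377,22) and the pink one at (155,325). I'll rectify for accurate corners.

```bash
python3 - <<'E'
from h import *
import pickle
p=pickle.load(open("w1.pkl","rb"));img=cv2.imread("pics/w1.png")
a=rect(img,.42,.59,.17,.32,2300,.012,"wrist",p)   # left pack
b=rect(img,.42,.59,-.05,.10,2300,.012,"wrist",p)
c=rect(img,.58,.78,.08,.30,1800,.036,"wrist",p)
top=np.zeros((400,800,3),np.uint8)
a=a[:391,:345];b=b[:391,:345]
# undo low contrast
def st(x): 
    g=cv2.createCLAHE(3,(4,4)).apply(cv2.cvtColor(x,cv2.COLOR_BGR2GRAY));return cv2.cvtColor(g,cv2.COLOR_GRAY2BGR)
top[:391,:345]=st(a);top[:391,400:745]=st(b)
cv2.imwrite("pics/packs.png",top);cv2.imwrite("pics/cab.png",cv2.resize(c,None,fx=1.5,fy=1.5));print(c.shape)
E
```

```text
Traceback (most recent call last):
ValueError: could not broadcast input array from shape (390,345,3) into shape (391,345,3)
```

```bash
python3 - <<'E'
from h import *
import pickle
p=pickle.load(open("w1.pkl","rb"));img=cv2.imread("pics/w1.png")
a=rect(img,.42,.59,.17,.32,1760,.012,"wrist",p)
b=rect(img,.42,.59,-.05,.10,1760,.012,"wrist",p)
c=rect(img,.58,.78,.08,.30,2400,.036,"wrist",p)
def st(x): 
    g=cv2.createCLAHE(3,(4,4)).apply(cv2.cvtColor(x,cv2.COLOR_BGR2GRAY));return cv2.cvtColor(g,cv2.COLOR_GRAY2BGR)
l=np.vstack([st(a),st(b)]);h=min(598,l.shape[0]);out=np.zeros((600,264+530,3),np.uint8)
out[:h,:l.shape[1]]=l[:h];out[:c.shape[0],264:264+c.shape[1]]=c[:600]
print(a.shape,b.shape,c.shape);cv2.imwrite("pics/mix.png",out)
E
```

```text
(299, 264, 3) (299, 264, 3) (480, 527, 3)
```

View pics/mix.png

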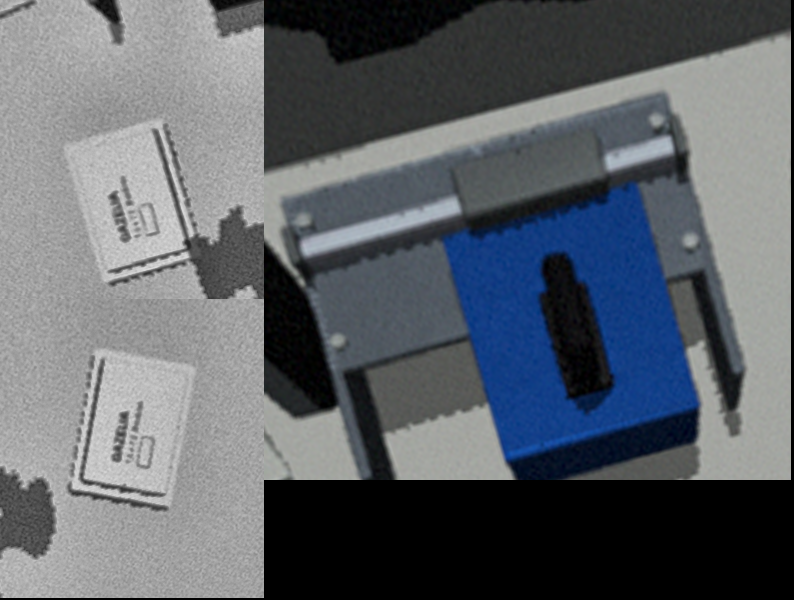

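The rectified crop (x = 0.78−v/2400, y = 0.30−(u−264)/2400) shows the cabinet's rear corners at (283,200) and (665,93) and the hood's front edge from (508,460) to (696,408). Packet corners come from the left-hand panels. Now I compute the poses and check them against the given sizes.

```bash
cat >> h.py <<'E'
C=np.array([.6564,.195]);CY=15.6
def cab(x,y,z): # mm in cabinet frame -> world m
    a=np.radians(CY);return np.r_[C+np.array([[np.cos(a),-np.sin(a)],[np.sin(a),np.cos(a)]])@np.array([x,y])/1000,z]
def incab(P):
    a=np.radians(CY);return np.array([[np.cos(a),np.sin(a)],[-np.sin(a),np.cos(a)]])@(np.array(P)[:2]-C)*1000
E
python3 - <<'E'
from h import *
import pickle
from scipy.optimize import least_squares
pw=pickle.load(open("w1.pkl","rb"));pt=r.camera_params("top")
def mixw(uv): return proj([[.78-v/2400,.30-(u-264)/2400,.036] for u,v in uv],p=pw)
def mixt(uv): return proj([[.8-v/1400,.35-u/1400,0] for u,v in uv],p=pt)
ow=mixw([(283,200),(665,93),(743,370)]);mw=np.array([[65,84,36],[65,-84,36],[-58,-84,36]])/1e3
ot=mixt([(75,125),(307,63),(127,300),(350,238)]);mt=np.array([[65,84,36],[65,-84,36],[-58,84,36],[-58,-84,36]])/1e3
def T(q,m):
    return m@R.from_euler("z",q[2]).as_matrix().T+np.r_[q[:2],0]
for w in ((1,1),(1,0),(0,1)):
    f=lambda q:np.r_[(w[0]*(proj(T(q,mw),p=pw)-ow)).ravel(),(w[1]*(proj(T(q,mt),p=pt)-ot)).ravel()]
    s=least_squares(f,[.656,.195,.27]);print(w,s.x[:2].round(4),np.degrees(s.x[2]).round(2),s.fun.round(1))
q=s.x
# hood h from both
q=least_squares(lambda q:np.r_[(proj(T(q,mw),p=pw)-ow).ravel(),(proj(T(q,mt),p=pt)-ot).ravel()],[.656,.195,.27]).x
for o,p in((mixw([(508,460),(696,408)]),pw),(mixt([(214,284),(322,255)]),pt)):
    W=ray(o,.041,p=p);print("hoodfront cab",((W-np.r_[q[:2],0])@R.from_euler("z",q[2]).as_matrix())[:,:2].round(4))
print("cabpx centre of packs in cab", *[((np.r_[c,0]-np.r_[q[:2],0])@R.from_euler("z",q[2]).as_matrix()).round(4) for c in((.4765,.2455),(.5165,.0235))])
E
```

```text
(1, 1) [0.6575 0.195 ] 15.63 [ 0.7  0.6 -1.1  0.6 -1.3 -1.5 -1.5  0.8 -0.3 -0.3 -2.7  0.1  1.4 -1. ]
(1, 0) [0.6576 0.1958] 15.7 [ 1.3  0.8 -0.5  0.9 -0.7 -1.2 -0.   0.  -0.  -0.  -0.   0.   0.  -0. ]
(0, 1) [0.6573 0.1933] 15.23 [-0.   0.  -0.  -0.  -0.  -0.  -0.6  0.6  0.7 -0.  -2.1 -0.   2.  -0.6]
hoodfront cab [[-0.0678  0.0213]
 [-0.068  -0.0587]]
hoodfront cab [[-0.0658  0.0177]
 [-0.0666 -0.0585]]
cabpx centre of packs in cab [-0.1607  0.0974  0.    ] [-0.182  -0.1272  0.    ]
```

```bash
sed -i 's/C=np.array(\[.6564,.195\])/C=np.array([.6575,.195])/' h.py; python3 -c "
from h import *
print(cab(-30,-19,.09));go(cab(-30,-19,.1),15.6);go(cab(-30,-19,.065),15.6)"
```

```text
[0.6337146  0.16863232 0.09      ]
shift [-8.61 -0.3  11.94] twist -0.94
shift [-8.62 -0.3  15.44] twist -0.94
```

Emit:
move_arm(
  rows=[-4,0,4,-0.5,-8.6,-0.3,8,-0.9,-8.6,-0.3,12,-0.9,-8.6,-0.3,14,-0.9,-8.6,-0.3,15.4,-0.9,-8.6,-0.3,15.4,-0.9],
)

```text
clock: 2.15
tcp_pos: [0.6326, 0.1725, 0.0664]
orientation: [0.434, -3.111, -0.0]
contact_force: [0.3, 0.6, 0.6]
grip_width: 0.0852
gripper_force: 0.0
```

Emit:
move_arm(
  rows=[0,0,0,0,0,0,0,0,0,0,0,0,0,0,0,0,0,0,0,0,0,0,0,0],
  fingers=0,
  newtons=20,
)

```text
clock: 2.9
tcp_pos: [0.6334, 0.1719, 0.0668]
orientation: [-0.433, 3.111, -0.0]
contact_force: [-1.1, -1.8, 5.3]
grip_width: 0.0115
gripper_force: 25.1
```

Emit:
move_arm(
  rows=[0,-0.7,0,0,0,-1.4,0,0,0,-2.1,0,0,0,-2.5,0,0,0,-2.8,0,0,0,-2.8,0,0,0,-2.8,0,0],
)

```text
clock: 3.78
tcp_pos: [0.6406, 0.1464, 0.0667]
orientation: [-0.435, 3.111, 0.002]
contact_force: [-2.6, 0.9, 5.9]
grip_width: 0.0111
gripper_force: 25.2
```

```bash
python3 -c "
from h import *
o=r.get_obs();print(incab(o['tcp_pos']),o['tcp_pos'],o['contact_force'])"
```

```text
[-29.34808664 -42.24428455] [0.64059335 0.1464196  0.06674601] [-2.59893732  0.87544185  5.94644167]
```

Emit:
move_arm(
  rows=[0,-0.3,0,0,0,-0.5,0,0,0,-0.5,0,0,0,-0.5,0,0],
)

```text
clock: 4.28
tcp_pos: [0.6406, 0.1462, 0.0668]
orientation: [0.439, -3.11, -0.01]
contact_force: [-5.3, 9.8, 7.0]
grip_width: 0.0115
gripper_force: 25.5
```

```bash
python3 -c "
from h import *
o=r.get_obs();print(incab(o['tcp_pos']),o['tcp_pos'],o['contact_force'])"
```

```text
[-29.35111456 -42.4222621 ] [0.64063829 0.14624737 0.06675454] [-5.31711992  9.83024583  6.97871154]
```

Emit:
move_arm(
  rows=[0,0.5,0,0,0,0.5,0,0],
  fingers=1,
)

```text
clock: 4.53
tcp_pos: [0.6405, 0.1453, 0.0659]
orientation: [0.434, -3.111, 0.0]
contact_force: [-0.8, -0.3, 0.8]
grip_width: 0.0472
gripper_force: 0.0
```

Emit:
move_arm(
  rows=[0,0,0,0,0,0,0,0,0,0,-3,0,0,0,-7,0],
)

```text
clock: 5.03
tcp_pos: [0.64, 0.1445, 0.1359]
orientation: [0.432, -3.109, 0.001]
contact_force: [0.9, 0.6, 0.7]
grip_width: 0.0851
gripper_force: 0.0
```

```bash
sed -i 's/C=np.array(\[.6575,.195\])/C=np.array([.6579,.1937])/' h.py; python3 -c "
from h import *
print(r.get_obs()['grip_width']);go([.4526,.2378,.06],15);go([.4526,.2378,.010],15)"
```

```text
0.0851445980368295
shift [15.46 14.09  7.63] twist 0.84
shift [15.44 14.09 12.63] twist 0.84
```

Emit:
move_arm(
  rows=[4,3.5,0,0,8,7.2,0,0,12,10.9,2,0.8,15.4,14.1,5,0.8,15.4,14.1,9,0.8,15.4,14.1,10.5,0.8,15.4,14.1,11.5,0.8,15.4,14.1,12.2,0.8,15.4,14.1,12.5,0.8,15.4,14.1,12.5,0.8],
)

```text
clock: 6.28
tcp_pos: [0.4545, 0.2387, 0.0116]
orientation: [-0.411, 3.114, 0.0]
contact_force: [0.1, 0.5, -0.0]
grip_width: 0.0853
gripper_force: 0.0
```

```bash
python3 -c "
from h import *
o=r.get_obs();print(o['tcp_pos'],o['contact_force']);go([.4526,.2378,.010],15)
cv2.imwrite('pics/g1.png',r.grab_frame('wrist'))"
```

```text
[0.45445095 0.23866846 0.0115888 ] [ 0.12294606  0.4991794  -0.00380283]
shift [ 0.2  -0.04  0.16] twist 0.04
```

View pics/g1.png

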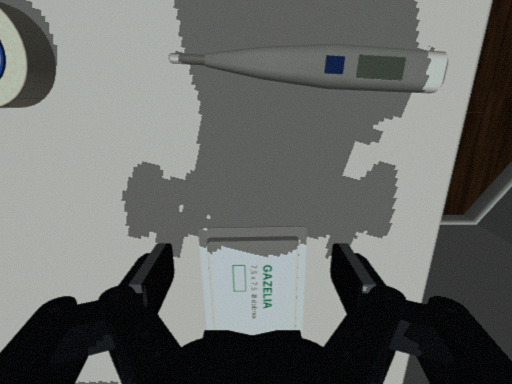

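The packet sits centred between the fingers, with its rear edge at v≈229. I close at 20 N.

Emit:
move_arm(
  rows=[0,0,0.1,0,0,0,0.1,0,0,0,0.1,0,0,0,0.1,0],
  fingers=0,
  newtons=20,
)

```text
clock: 6.82
tcp_pos: [0.4542, 0.2388, 0.0107]
orientation: [-0.412, 3.114, 0.0]
contact_force: [-1.4, -0.2, 6.7]
grip_width: 0.0585
gripper_force: 21.4
```

```bash
python3 -c "
from h import *
o=r.get_obs();print(o['tcp_pos'],o['contact_force'],o['grip_width'],o['gripper_force'])
p=r.camera_params('wrist');print('rear',incab(ray([[253,229]],.012,p=p)[0]),'tcp',incab(o['tcp_pos']))
z=o['tcp_pos'][2]
go(cab(-145,41,z),15.6);go(cab(-86,41,z),15.6)"
```

```text
[0.45423144 0.23881773 0.01065761] [-1.39231255 -0.23498993  6.66583341] 0.058492347033025284 21.43139362335205
rear [-203.69646168  100.08365709] tcp [-184.03287907   98.22622293]
shift [-3.96 -5.69  0.  ] twist -0.53
shift [-9.86 -5.63  0.  ] twist -0.53
```

Emit:
move_arm(
  rows=[-1,-1.4,0,-0.2,-2,-2.8,0,-0.4,-3,-4.2,0,-0.5,-3.6,-5.2,0,-0.5,-3.9,-5.7,0,-0.5,-3.9,-5.7,0,-0.5],
)

```text
clock: 7.58
tcp_pos: [0.5078, 0.1931, 0.0107]
orientation: [-0.423, 3.111, 0.0]
contact_force: [1.1, -1.4, 5.7]
grip_width: 0.0583
gripper_force: 21.4
```

```bash
python3 -c "
from h import *
o=r.get_obs();print(o['tcp_pos'],o['contact_force'],o['grip_width'],incab(o['tcp_pos']))
p=r.camera_params('wrist')
cv2.imwrite('pics/g2.png',r.grab_frame('wrist'))
z=o['tcp_pos'][2]
go(cab(-86,41,z),15.6)"
```

```text
[0.50782034 0.1931295  0.01070201] [ 1.09357317 -1.37904452  5.72198045] 0.05831553962086708 [-144.70453162   39.8099065 ]
shift [-5.87  0.13  0.01] twist -0.1
```

View pics/g2.png

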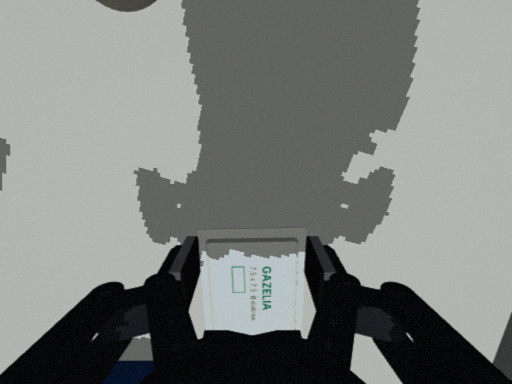

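The packet is squarely gripped in line with the left bay, rear edge at v≈230. Moving it in.

Emit:
move_arm(
  rows=[-1,0.1,0,-0.1,-2,0.1,0,-0.1,-3,0.1,0,-0.1,-4,0.1,0,-0.1,-5,0.1,0,-0.1,-5.7,0.1,0,-0.1,-5.9,0.1,0,-0.1,-5.9,0.1,0,-0.1],
)

```text
clock: 8.62
tcp_pos: [0.5627, 0.21, 0.0105]
orientation: [0.427, -3.111, 0.001]
contact_force: [-3.8, -1.5, 7.3]
grip_width: 0.0585
gripper_force: 21.2
```

```bash
python3 -c "
from h import *
o=r.get_obs();print(o['tcp_pos'],o['contact_force'],o['grip_width'],incab(o['tcp_pos']))"
```

```text
[0.56271579 0.2099849  0.01050107] [-3.77098842 -1.52127825  7.31377903] 0.058504038515279494 [-87.29853973  41.28192346]
```

Emit:
move_arm(
  rows=[0,0,0,0,0,0,0,0,0,0,0,0,0,0,-2,0,0,0,-5,0,2.5,0,-5,0,5,0,-5,0],
  fingers=1,
)

```text
clock: 9.5
tcp_pos: [0.5153, 0.1972, 0.0621]
orientation: [-0.427, 3.11, 0.001]
contact_force: [-0.1, -0.5, -0.3]
grip_width: 0.0855
gripper_force: 0.0
```

Emit:
move_arm(
  rows=[0,0,0,0,0,0,0,0,0,0,0,0,0,0,0,0,0,0,2,0,0,0,3.5,0,0,0,4.1,0,0,0,4.1,0],
  fingers=0,
)

```text
clock: 10.5
tcp_pos: [0.5148, 0.1969, 0.0188]
orientation: [0.428, -3.111, 0.001]
contact_force: [-0.3, -0.6, 0.3]
grip_width: 0.0003
gripper_force: 0.0
```

```bash
python3 -c "
from h import *
o=r.get_obs();print(o['tcp_pos'],o['contact_force'],o['grip_width'],incab(o['tcp_pos']))
p=r.camera_params('wrist')
cv2.imwrite('pics/g3.png',r.grab_frame('wrist'))
go(cab(-45,41,.018),15.6)"
```

```text
[0.51476394 0.19692117 0.01884447] [-0.28631025 -0.61767587  0.34436668] 0.000260590257672581 [-136.99705469   41.59462911]
shift [-9.16 -0.08  0.13] twist 0.06
```

View pics/g3.png

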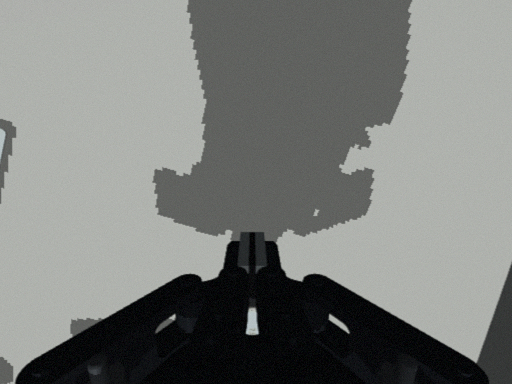

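The closed fingers are on the counter behind the packet. Pushing.

Emit:
move_arm(
  rows=[-1.5,0,0,0,-3,0,0,0,-4,0,0,0,-5,0,0,0,-6,0,0,0,-7,0,0,0,-8,0,0,0,-9,0,0,0,-9.2,0,0,0,-9.2,0,0,0],
)

```text
clock: 11.8
tcp_pos: [0.6035, 0.2219, 0.0192]
orientation: [0.428, -3.112, 0.0]
contact_force: [-0.0, -0.2, 0.3]
grip_width: -0.0003
gripper_force: 0.0
```

Emit:
move_arm(
  rows=[-0.3,0,0,0,-0.6,0,0,0,-0.9,0,0,0,-0.9,0,0,0],
)

```text
clock: 12.3
tcp_pos: [0.6125, 0.2244, 0.0193]
orientation: [-0.428, 3.112, 0.0]
contact_force: [0.7, -0.1, -0.6]
grip_width: 0.0001
gripper_force: 0.0
```

```bash
python3 -c "
from h import *
o=r.get_obs();print(o['tcp_pos'],o['contact_force'],o['moment'],incab(o['tcp_pos']))"
```

```text
[0.61253729 0.22442518 0.01933444] [ 0.70514361 -0.10420526 -0.64437902] [ 0.04362476  0.03786813 -0.02937353] [-35.42905284  41.7922711 ]
```

Emit:
move_arm(
  rows=[-0.15,0,0,0,-0.3,0,0,0,-0.4,0,0,0,-0.4,0,0,0],
)

```text
clock: 12.8
tcp_pos: [0.6154, 0.2252, 0.0192]
orientation: [0.428, -3.111, 0.0]
contact_force: [-2.5, -0.6, 2.4]
grip_width: -0.0
gripper_force: 1.6
```

```bash
python3 -c "
from h import *
o=r.get_obs();print(o['tcp_pos'],o['contact_force'],o['moment'],incab(o['tcp_pos']))
p=r.camera_params('wrist')
img=r.grab_frame('wrist');t=r.grab_frame('top');cv2.imwrite('pics/t4.png',t)
c=rect(t,.55,.80,.05,.35,1300,.012)
cv2.imwrite('pics/g4.png',np.hstack([cv2.resize(img,(433,325)),c[:325,:367]]))
print(c.shape)"
```

```text
[0.61544107 0.22517187 0.01916166] [-2.54827277 -0.59466123  2.43844688] [-0.2605982   0.6683474  -0.02916474] [-32.43143792  41.73057729]
(325, 390, 3)
```

View pics/g4.png

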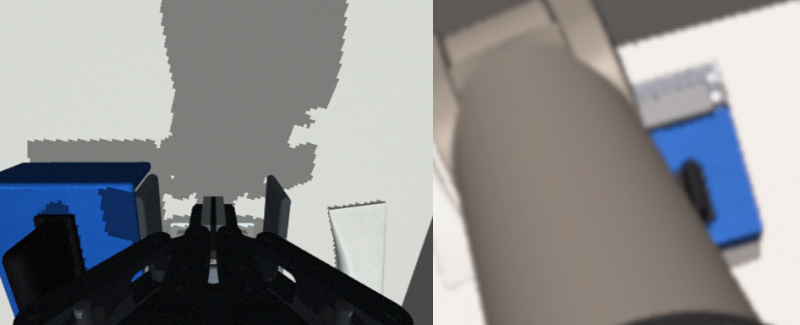

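The packet is well inside the bay, its rear edge at about v≈220, and the force has just begun to rise. A little more to confirm the stop.

Emit:
move_arm(
  rows=[-0.15,0,0,0,-0.3,0,0,0,-0.3,0,0,0,-0.3,0,0,0],
)

```text
clock: 13.4
tcp_pos: [0.6156, 0.2253, 0.0188]
orientation: [0.427, -3.105, 0.002]
contact_force: [-10.7, -3.5, 8.0]
grip_width: -0.0002
gripper_force: 5.7
```

```bash
python3 -c "
from h import *
o=r.get_obs();print(o['tcp_pos'],o['contact_force'],o['moment'],incab(o['tcp_pos']))"
```

```text
[0.6156484  0.22526678 0.01875456] [-10.68711903  -3.5451281    8.04578243] [-0.64362997  2.32656378  0.05949103] [-32.20622479  41.76623433]
```

Emit:
move_arm(
  rows=[1,0,0,0,1,0,-4,0,1,0,-9,0,0.6,-3,-11.5,0,0.3,-7,-11.5,0,0.3,-8.2,-11.5,0,0.3,-8.2,-11.5,0],
  fingers=1,
)

```text
clock: 14.28
tcp_pos: [0.6385, 0.1457, 0.1341]
orientation: [-0.425, 3.112, 0.0]
contact_force: [0.2, 0.7, -1.0]
grip_width: 0.0851
gripper_force: 0.0
```

```bash
python3 -c "
from h import *
o=r.get_obs();print(o['tcp_pos'],o['contact_force'],o['grip_width'],incab(o['tcp_pos']))
go(cab(-30,-41,.066),15.6)"
```

```text
[0.63847052 0.14568922 0.13414351] [ 0.21183872  0.72029254 -0.9532742 ] 0.08514496089858889 [-31.62480093 -41.01721419]
shift [-0.16  0.    6.81] twist -0.04
```

Emit:
move_arm(
  rows=[0,0,3,0,0,0,5.5,0,0,0,6.8,0,0,0,6.8,0],
)

```text
clock: 14.78
tcp_pos: [0.6373, 0.1476, 0.0653]
orientation: [0.43, -3.11, -0.001]
contact_force: [0.2, -0.8, 0.2]
grip_width: 0.0856
gripper_force: 0.0
```

Emit:
move_arm(
  rows=[0,0,0,0,0,0,0,0,0,0,0,0,0,0,0,0,0,0,0,0],
  fingers=0,
)

```text
clock: 15.4
tcp_pos: [0.6384, 0.1464, 0.0667]
orientation: [-0.428, 3.112, 0.0]
contact_force: [-1.1, -0.6, 3.0]
grip_width: 0.0115
gripper_force: 24.8
```

Emit:
move_arm(
  rows=[0,1,0,0,0,2,0,0,0,3,0,0,0,4,0,0,0,5,0,0,0,6,0,0,0,7,0,0,0,7.8,0,0,0,8.3,0,0,0,8.3,0,0],
)

```text
clock: 16.65
tcp_pos: [0.6161, 0.2249, 0.0667]
orientation: [-0.427, 3.112, -0.004]
contact_force: [-0.2, -6.4, 5.8]
grip_width: 0.0113
gripper_force: 25.3
```

Emit:
move_arm(
  rows=[0,0.2,0,0,0,0.4,0,0,0,0.4,0,0,0,0.4,0,0],
)

```text
clock: 17.15
tcp_pos: [0.6161, 0.2251, 0.0667]
orientation: [-0.423, 3.112, -0.01]
contact_force: [1.5, -11.9, 6.7]
grip_width: 0.0114
gripper_force: 25.5
```

```bash
python3 -c "
from h import *
o=r.get_obs();print(o['tcp_pos'],o['contact_force'],o['grip_width'],incab(o['tcp_pos']))"
```

```text
[0.61612464 0.22510441 0.06671473] [  1.45673834 -11.85346194   6.67966723] 0.011437324410070395 [-31.79119362  41.48177245]
```

Emit:
move_arm(
  rows=[0,-0.4,0,0,0,-0.4,0,0,0,-0.4,0,0,0,-0.4,0,0,0,-0.4,-4,0,0,-0.4,-8,0],
  fingers=1,
)

```text
clock: 17.9
tcp_pos: [0.6153, 0.2266, 0.1467]
orientation: [0.429, -3.111, 0.0]
contact_force: [0.4, 0.5, -0.4]
grip_width: 0.0855
gripper_force: 0.0
```

```bash
python3 -c "
from h import *
o=r.get_obs();print(o['tcp_pos'],o['grip_width'])
go([.4949,.0277,.06],-10.3);go([.4949,.0277,.0105],-10.3)"
```

```text
[0.61530045 0.22661198 0.14671811] 0.0855058074979532
shift [ 16.96 -15.89   8.69] twist 25.99
shift [ 16.95 -15.9   13.64] twist 25.99
```

Emit:
move_arm(
  rows=[4,-3.7,0,6,8,-7.5,0,13,12,-11.2,0,20,16,-15,3,26,17,-15.9,6,26,17,-15.9,8.5,26,17,-15.9,8.5,26],
)

```text
clock: 18.77
tcp_pos: [0.4938, 0.0274, 0.0601]
orientation: [-0.283, -3.126, 0.001]
contact_force: [-0.5, -0.6, 0.1]
grip_width: 0.0853
gripper_force: 0.0
```

```bash
python3 -c "
from h import *
o=r.get_obs();print(o['tcp_pos'],o['grip_width'])
cv2.imwrite('pics/g5.png',r.grab_frame('wrist'))
go([.4949,.0277,.0105],-10.3)"
```

```text
[0.49379123 0.02735652 0.06013011] 0.08526972028197591
shift [-0.01  0.01  5.07] twist -0.02
```

View pics/g5.png

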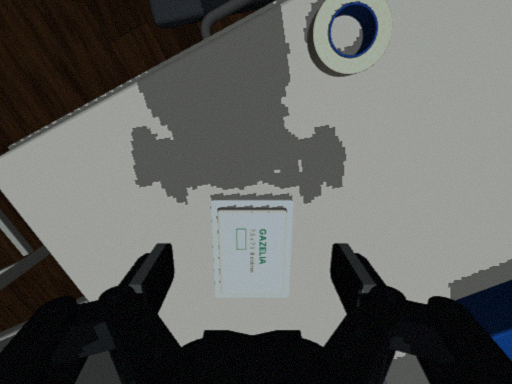

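The right packet is centred (u≈252) and square between the fingers. Descend and grip.

Emit:
move_arm(
  rows=[0,0,2,0,0,0,3.5,0,0,0,4.5,0,0,0,5,0,0,0,5,0],
)

```text
clock: 19.45
tcp_pos: [0.495, 0.0274, 0.0112]
orientation: [-0.283, -3.129, 0.0]
contact_force: [0.5, -0.1, 1.0]
grip_width: 0.0851
gripper_force: 0.0
```

Emit:
move_arm(
  rows=[0,0,0,0,0,0,0,0,0,0,0,0,0,0,0,0],
  fingers=0,
  newtons=20,
)

```text
clock: 19.95
tcp_pos: [0.4954, 0.0274, 0.0117]
orientation: [0.283, 3.128, 0.0]
contact_force: [-1.4, 0.1, 6.1]
grip_width: 0.0585
gripper_force: 21.8
```

```bash
python3 -c "
from h import *
o=r.get_obs();print(o['tcp_pos'],o['grip_width'],o['contact_force'],incab(o['tcp_pos']))
go(cab(-148,-41,.0105),15.6)"
```

```text
[0.49537636 0.02739659 0.01174317] 0.058482761730165915 [-1.36721415  0.05469617  6.14070772] [-201.25897037 -116.47139212]
shift [-1.49  9.12  0.13] twist -25.94
```

Emit:
move_arm(
  rows=[-0.2,1.5,0,-4,-0.5,3,0,-9,-0.8,4.5,0,-14,-1,6,0,-19,-1.3,7.5,0,-23,-1.5,8.6,0,-26,-1.5,9.1,0,-26,-1.5,9.1,0,-26],
)

```text
clock: 20.95
tcp_pos: [0.5269, 0.1145, 0.0118]
orientation: [-0.427, 3.111, 0.0]
contact_force: [0.4, -0.4, 6.4]
grip_width: 0.0588
gripper_force: 21.7
```

```bash
python3 -c "
from h import *
o=r.get_obs();print(o['tcp_pos'],o['grip_width'],o['contact_force'],incab(o['tcp_pos']))
go(cab(-86,-41,.0105),15.6)"
```

```text
[0.52686895 0.11448832 0.01178594] 0.05878153668454328 [ 0.39782396 -0.36831509  6.39001474] [-147.50579148  -41.05688394]
shift [-6.15  0.    0.14] twist 0.05
```

Emit:
move_arm(
  rows=[-1,0,0,0,-2,0,0,0,-3,0,0,0,-4,0,0,0,-5,0,0,0,-5.8,0,0,0,-6.1,0,0,0,-6.1,0,0,0],
)

```text
clock: 21.95
tcp_pos: [0.5843, 0.1303, 0.0116]
orientation: [0.427, -3.111, 0.001]
contact_force: [-2.5, -0.9, 6.8]
grip_width: 0.0583
gripper_force: 22.2
```

Emit:
move_arm(
  rows=[0,0,0,0,0,0,0,0,0,0,0,0,0,0,-2,0,0,0,-5,0,2.5,0,-5,0,5,0,-5,0],
  fingers=1,
)

```text
clock: 22.82
tcp_pos: [0.5371, 0.1173, 0.0631]
orientation: [-0.428, 3.11, 0.001]
contact_force: [0.3, -0.9, -0.2]
grip_width: 0.0854
gripper_force: 0.0
```

Emit:
move_arm(
  rows=[0,0,0,0,0,0,0,0,0,0,0,0,0,0,0,0,0,0,2,0,0,0,3.5,0,0,0,4.3,0,0,0,4.3,0],
  fingers=0,
)

```text
clock: 23.82
tcp_pos: [0.5363, 0.117, 0.0176]
orientation: [0.428, -3.111, 0.0]
contact_force: [0.0, 0.2, 0.3]
grip_width: -0.0
gripper_force: 0.0
```

```bash
python3 -c "
from h import *
o=r.get_obs();print(o['tcp_pos'],o['grip_width'],o['contact_force'],incab(o['tcp_pos']))
go(cab(-40,-41,.019),15.6)"
```

```text
[0.53629799 0.11703301 0.01762941] -3.9201281785756126e-05 [0.00695642 0.20735364 0.25255675] [-137.73977875  -41.14158891]
shift [-9.77  0.   -0.15] twist 0.06
```

Emit:
move_arm(
  rows=[-1.5,0,-0.1,0,-3,0,-0.1,0,-4,0,-0.1,0,-5,0,-0.1,0,-6,0,-0.1,0,-7,0,-0.1,0,-8,0,-0.1,0,-9,0,-0.1,0,-9.8,0,-0.1,0,-9.8,0,-0.1,0],
)

```text
clock: 25.08
tcp_pos: [0.6318, 0.1439, 0.0193]
orientation: [-0.428, 3.111, 0.0]
contact_force: [0.4, 0.4, 0.4]
grip_width: -0.0001
gripper_force: 0.0
```

Emit:
move_arm(
  rows=[-0.2,0,0,0,-0.4,0,0,0,-0.6,0,0,0,-0.8,0,0,0,-0.9,0,0,0,-0.9,0,0,0],
)

```text
clock: 25.82
tcp_pos: [0.6381, 0.1455, 0.019]
orientation: [0.427, -3.109, 0.001]
contact_force: [-5.7, -1.8, 4.5]
grip_width: 0.0003
gripper_force: 2.9
```

```bash
python3 -c "
from h import *
o=r.get_obs();print(o['tcp_pos'],o['contact_force'],o['moment'],incab(o['tcp_pos']))"
```

```text
[0.6380559  0.1455105  0.01900861] [-5.6897193  -1.76178056  4.51009959] [-0.25316545  1.12215604  0.07623862] [-32.07220575 -41.07785453]
```

Same stop depth as the left bay (−32.1 against −32.2 mm). Retreat, then check.

Emit:
move_arm(
  rows=[1,0,0,0,1.5,0,0,0,1.5,0,-4,0,1.5,0,-9,0,5,0,-13,0,10,0,-15,0,12,0,-17,0,12,0,-17,0],
)

```text
clock: 26.82
tcp_pos: [0.5241, 0.1135, 0.191]
orientation: [-0.427, 3.109, 0.001]
contact_force: [-0.2, 0.5, -0.1]
grip_width: 0.0001
gripper_force: 0.0
```

```bash
python3 -c "
from h import *
o=r.get_obs();print(o['tcp_pos'],o['contact_force'])
cv2.imwrite('pics/end.png',cv2.resize(r.grab_frame('wrist'),None,fx=1.5,fy=1.5))"
```

```text
[0.52413067 0.11352337 0.19102992] [-0.15022845  0.46346007 -0.0958985 ]
```

View pics/end.png

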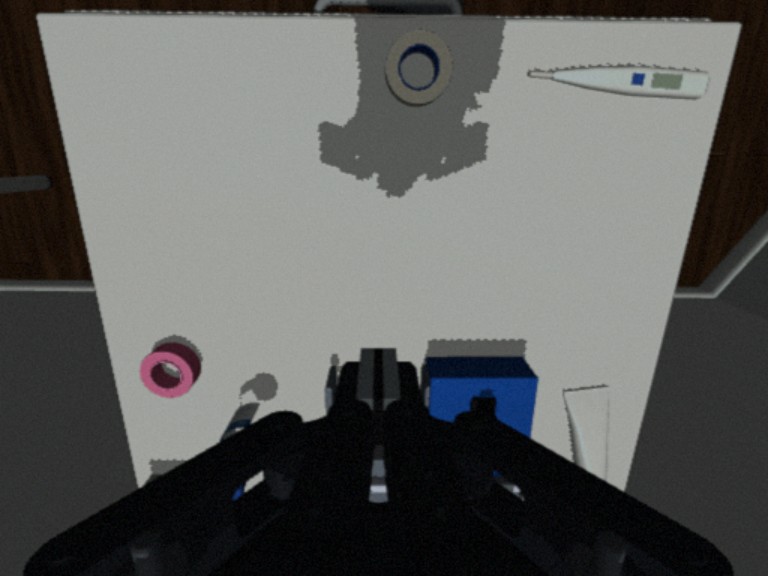

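The counter in front is empty of packets, and the hood at (482,400) is fully over the left bay. The tape at (418,67), thermometer, bottle and paste are where they were. Both packets met the back wall with a clear stop force, so I hand in.

```bash
python3 -c "
from bench import r
print(r.hand_in())"
```

```text
the job is handed in; nothing more can be done
None
```

I slid both packets home, one in each bay, left the hood at its left stop, and handed the job in at about 27 s; the hand-in returned no verdict, and in the last picture the bystanders looked undisturbed.

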